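# Set the reduction-print inks in the rack in order of shade

## Robot

A 7-joint arm with a two-finger parallel gripper is mounted at the origin on a cart in front of the work surface, level with it; the furniture and walls round the work are solid. World frame = base frame: x ahead of the robot, y to its left, z up, the work surface at z = 0. Lengths are in m, angles in degrees, forces in N, time in s.
With the tool pointing down it reaches from about 0.4 to 0.9 m from the base axis. Payload 5.6 kg.
Tool frame: the origin (TCP) lies between the finger pads; the fingertips stand 11 mm ahead of it and the grasp point (between the pads) lies 8 mm behind it; z points along the fingers, y is the line along which they close (so a half turn about z gives the same grasp; the last joint's range is limited). The gripper opens to 92 mm and grips with 3 to 60 N. Pads are 20 mm wide; open, the fingers measure 128 mm over their backs; the gripper's body (75 mm by 189 mm) begins 69 mm behind the grasp point.
Start: joints at [-79.756, 26.786, -0.665, 91.828, 0.344, 61.387, -3.226], TCP at [0.143, 0.634, 0.226] pointing down, gripper open.
Joint ranges: [-144.91, 144.91], [-17.63, 115.5], [-89.93, 88.59], [15.96, 139.68], [-74.01, 254.01], [8.47, 105.57], [-167.45, 167.45]. Speed limits (degrees/s): [147.25, 147.25, 180, 180, 180, 180, 180].

## Interface

Orientations are given as [roll, pitch, yaw] about the fixed x, y, z axes, in that order (R = Rz(yaw) Ry(pitch) Rx(roll)).
In Python, from cell import env gives the robot as it stands.
- The arm moves only by the tool servo_tool, never from a script. Its argument "steps" is a list of rows, each an object of numbers: "x", "y", "z": the shift along the tool's x, y, z scaled (see below); "twist": the turn about the tool's z scaled (see below); "gripper": the opening, from 0 (shut) to 1 (fully open). A call has 1 to 5 rows; each row is the pose to reach, as a shift and turn from the pose commanded when the call began, along the tool's axes at that moment, turning the shorter way round; what a row does not reach only later rows make up. The controller multiplies each number of a shift by 0.5 m and each number of a turn by 360 degrees. A row lasts 1/12 s, in which the tool goes at most 41.7 mm and 7.16 degrees, less where a joint would pass 70% of its speed; a pose out of reach is approached as far as the arm can. A call with a number of a shift or a turn outside -1 to 1 is refused whole. A call with a gripper value outside its range is refused whole. The fingers move at their own pace and stop on an object; "squeeze" is the grip in N (left out, the last holds). Time passes only in rows, so rows that repeat a pose let the fingers close. It gives the time, the measured TCP pose, the force, the opening and the grip force at its end, in the units of the state.
- env.get_obs(): the state, without advancing time (a new reading comes with each control period).
- env.capture(name): name is "scene" or "top" or "wrist"; returns a dict with "pixels" (420x560x3 uint8, red, green, blue), "K" (3x3 intrinsics, pixels), "position" and "rotation" of the camera in the world; the wrist camera has in their place "mount" (4x4, takes a point from camera to tool coordinates, whose origin is the TCP and whose axes are the flange's). Camera axes: x right, y down, z forward; pixel columns grow to the right and rows downward; lengths in m; the calibration is good to about 2 mm. A picture is of the moment at which its call begins: read the wrist's pose just before it. There is no depth.
- env.finish_job(): hands the job in; it is judged then, once.
Trained networks look in the newest picture that a camera, given by its name, has taken for a name from the list of things; names that differ only in an ending like _2 or _b are one class to them, and where a whole thing is asked for, a point or a joint stands for the part that bears it (a point fixed in the world has none). Each returns a list of dicts, best first, with "conf" (0 to 1); they miss things now and then, are a little off and sometimes report something else, mostly with a low value. They report only what shows in the picture. A call takes as long as a camera call. They do not tell look-alikes from the thing itself.
- env.look_for(thing, camera): "box" ([left, top, right, bottom] in pixels, round what is visible of it).
- env.outline_of(thing, camera): "pixels" (420x560 bool, what is visible of it) and "box" ([left, top, right, bottom] in pixels, round what is visible of it).
The state is a dict: "clock": time; "q": joint angles; "qd": joint speeds; "effort": joint torques, N m; "tcp_pos": TCP position; "eef_rot": TCP orientation; "wrist_force": force on the tool from outside, world axes, zero at the start; "ft_torque": the same for the moment, N m; "opening": finger opening in m; "grip_force": force on a finger pad.
Only numpy, scipy, OpenCV 4.12 (cv2) and the standard library are available. Lean on these libraries where they do the work, as an engineer would, in place of code of your own. Each camera call takes 0.05 s, during which the arm holds its last target. There are 200 camera calls.

## Task

Get the inks ready for a reduction print, which is printed from light to dark: set the five blue ink tins upright in the wells of the wooden rack, one to a well and fully down, in order of shade, the lightest in the well next to the glass inking slab and each darker one further along, the darkest at the end by the registration board. Don't tip a tin over, and leave the mixing cup, carton and eraser that stand among them where they are.

Things in the scene. Friction and masses are not known exactly. Their poses are not given: they have to be found in the camera images.
- tin_palest: round ink tin, 46 mm across and 46 mm high, about 0.15 kg, straight steel sides with a rounded foot, standing upright; its lid top and the band round its side are the palest blue, nearly white (the lightest of the five). Origin at the centre of its underside, z up.
- tin_light: round ink tin, 46 mm across and 46 mm high, about 0.15 kg, straight steel sides with a rounded foot, standing upright; its lid top and the band round its side are light sky blue (second lightest). Origin at the centre of its underside, z up.
- tin_middle: round ink tin, 46 mm across and 46 mm high, about 0.15 kg, straight steel sides with a rounded foot, standing upright; its lid top and the band round its side are medium blue (third). Origin at the centre of its underside, z up.
- tin_dark: round ink tin, 46 mm across and 46 mm high, about 0.15 kg, straight steel sides with a rounded foot, standing upright; its lid top and the band round its side are dark navy blue (fourth). Origin at the centre of its underside, z up.
- tin_darkest: round ink tin, 46 mm across and 46 mm high, about 0.15 kg, straight steel sides with a rounded foot, standing upright; its lid top and the band round its side are almost black (the darkest of the five). Origin at the centre of its underside, z up.
- ink_rack: fixed wooden rack flat on the desk, 90 x 374 x 25 mm high, with one row of five round felt-lined wells. Origin: centre of its underside; long axis = its y (to the robot's left within 6 degrees), well centres at y = -144, -72, 0, +72, +144 mm, x = 0. Each well is 56 mm across, 12 mm deep, its floor 12 mm above the desk: a seated tin stands 33 mm proud.
- inking_slab: fixed glass inking slab, pale greenish white, 170 x 170 x 6 mm, with a film of pale ink and an ink roller (to 40 mm above the desk) on it. Origin: centre of its underside. It lies beyond the left or the right end of the rack, differing from start to start; at the other end lies a plywood registration board (170 x 160 mm) with a carved lino block.
- mixing_cup: bystander: small white plastic mixing cup, 44 mm across and 32 mm high, light, standing loose among the tins. Origin at the centre of its underside.
- red_carton: bystander: red and white ink carton, 26 x 42 mm and 88 mm high, standing loose among the tins. Origin at the centre of its underside.
- rubber_eraser: bystander: blue and white eraser, 21 x 42 x 13 mm, lying loose among the tins. Origin at the centre of its underside.
Things that resemble listed ones, but are neither listed nor needed, are in the scene too. What is shaped like the tin_palest but pink is not meant.

How it is judged:
By the outcome, as a careful person would: the job done as asked, in the order asked, and still so for the second after the job is handed in, with the robot touching nothing.
It also fails if it takes over 109 s, if anything falls off the work surface, if the arm or the gripper's body presses on something with over 40 N, if the wrist force passes 120 N, or if a joint passes its speed limit or range.

## Working session

There is one attempt and no reset: what is moved stays moved. The work goes in short steps, Python scripts to look and compute and a tool call to move; the robot and the scene stay as the last step left them, time stands still between calls to the robot, and variables do not carry over. Pictures are saved under pics/ and viewed, at most 14 in all, crops included, and the job is handed in when it is done.

Besides the shell and the picture viewer there is one more tool, called after ">>>" as name([rows], argument=value, ...), one row to a line, values as JSON. servo_tool: Moves the arm, as the interface text tells. Shifts and turns lie within -1 to 1; 1 stands for 0.5 m of shift or 360 degrees of turn. Its arguments: {"type":"object","properties":{"steps":{"type":"array","items":{"type":"object","properties":{"x":{"type":"number","minimum":-1,"maximum":1},"y":{"type":"number","minimum":-1,"maximum":1},"z":{"type":"number","minimum":-1,"maximum":1},"twist":{"type":"number","minimum":-1,"maximum":1},"gripper":{"type":"number"}}}},"squeeze":{"type":"number"}},"required":["steps"]}

```bash
mkdir -p pics; ls; python3 - <<'E'
from cell import env
import cv2,numpy as np
o=env.get_obs();print(o)
for c in("scene","top"):
    d=env.capture(c);cv2.imwrite(f"pics/{c}0.png",d["pixels"][:,:,::-1]);print(c,d["K"],d["position"],d["rotation"])
    np.savez(f"{c}0.npz",**d)
    for t in["tin_palest","tin_light","tin_middle","tin_dark","tin_darkest","ink_rack","inking_slab","mixing_cup","red_carton","rubber_eraser"]:
        print(t,[(np.round(r["box"]).tolist(),round(r["conf"],2)) for r in env.look_for(t,c)])
E
```

```text
pics
{'clock': 0.0, 'q': array([-79.75393175,  26.83659565,  -0.66359359,  91.87834588,
         0.34254303,  61.387411  ,  -3.22600807]), 'qd': array([ 0.01109424,  0.0484321 ,  0.05139873, -0.07265244, -0.02676287,
       -0.07306873, -0.07083066]), 'effort': array([-1.51288318e-04, -5.20582116e+01, -1.21191546e-02, -2.43766093e+01,
       -5.65247086e-02,  1.72798085e-02,  1.71414326e-04]), 'tcp_pos': array([0.14296112, 0.63352177, 0.22465218]), 'eef_rot': array([-1.79899831e+02,  6.49755049e-03,  1.67284624e+02]), 'wrist_force': array([ 0.66866371, -0.30764723, -0.85001646]), 'ft_torque': array([-0.00566421,  0.03457979,  0.03568737]), 'grip_force': 0.0, 'opening': 0.09178373666467289}
scene [[475.20030126   0.         277.52893031]
 [  0.         475.20030126 203.90880494]
 [  0.           0.           1.        ]] [-0.3091477   0.52499499  0.69810522] [-125.6732853    -0.57838386 -125.5942437 ]
tin_palest [([262.0, 192.0, 283.0, 220.0], 0.81), ([170.0, 240.0, 198.0, 272.0], 0.72), ([345.0, 200.0, 364.0, 223.0], 0.71)]
tin_light [([171.0, 238.0, 200.0, 273.0], 0.75)]
tin_middle 
[... 666 characters left out ...]
 338.0, 266.0], 0.7), ([192.0, 218.0, 204.0, 228.0], 0.61), ([364.0, 262.0, 385.0, 284.0], 0.52), ([262.0, 198.0, 278.0, 220.0], 0.49)]
tin_light [([166.0, 212.0, 189.0, 228.0], 0.89)]
tin_middle [([374.0, 223.0, 397.0, 244.0], 0.65), ([131.0, 127.0, 196.0, 203.0], 0.42)]
tin_dark [([208.0, 200.0, 227.0, 221.0], 0.54)]
tin_darkest [([319.0, 204.0, 342.0, 226.0], 0.59)]
ink_rack [([200.0, 141.0, 339.0, 181.0], 0.73), ([263.0, 198.0, 279.0, 219.0], 0.18)]
inking_slab [([133.0, 130.0, 198.0, 205.0], 0.9)]
mixing_cup [([291.0, 224.0, 307.0, 243.0], 0.79), ([354.0, 216.0, 374.0, 236.0], 0.75), ([164.0, 214.0, 188.0, 234.0], 0.15)]
red_carton [([354.0, 216.0, 374.0, 233.0], 0.71)]
rubber_eraser []
```

```bash
python3 - <<'E'
import cv2
a=cv2.imread("pics/top0.png")[100:310,110:430];cv2.imwrite("pics/topc.png",cv2.resize(a,None,fx=2.5,fy=2.5,interpolation=2))
a=cv2.imread("pics/scene0.png")[130:300,70:410];cv2.imwrite("pics/scenec.png",cv2.resize(a,None,fx=2.3,fy=2.3,interpolation=2))
E
```

```text
(no output)
```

View pics/topc.png

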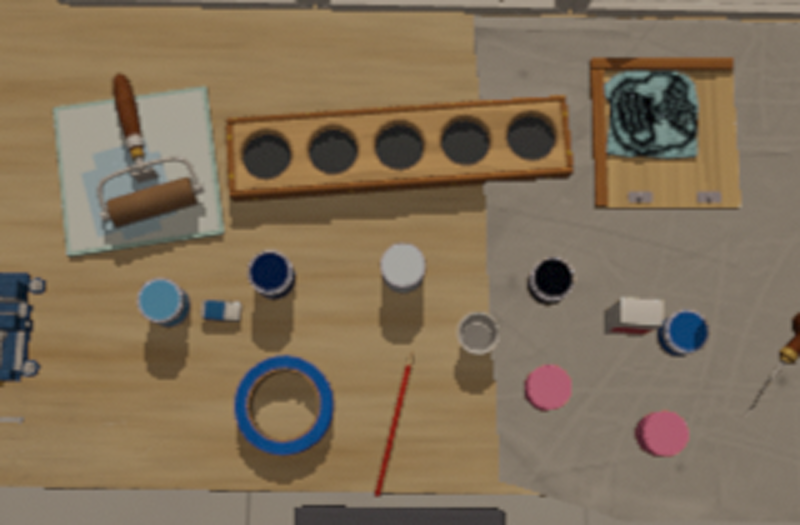

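View pics/scenec.png

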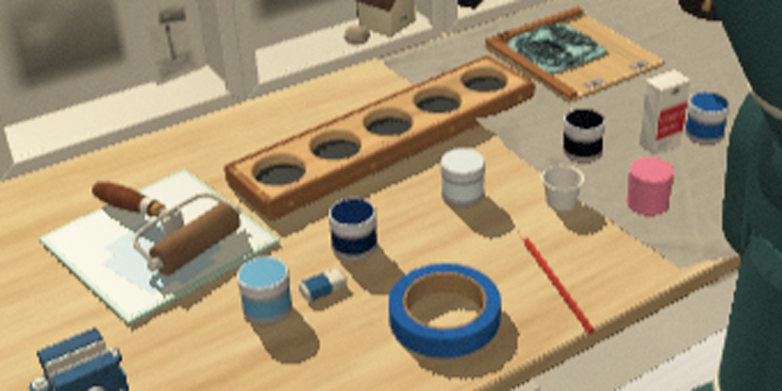

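```bash
cat > h.py <<'E'
import numpy as np
from scipy.spatial.transform import Rotation as R
from scipy.optimize import least_squares
def rot(r):
    r=np.asarray(r); return r if r.shape==(3,3) else R.from_euler("xyz",r,degrees=True).as_matrix()
def proj(d,P):
    p=(np.atleast_2d(P)-d["position"])@rot(d["rotation"]); q=p@d["K"].T; return q[:,:2]/q[:,2:]
def ray(d,uv,z):
    v=rot(d["rotation"])@np.linalg.solve(d["K"],[*uv,1]); return d["position"]+v*(z-d["position"][2])/v[2]
T=np.linspace(0,2*np.pi,60)
def cyl(x,y,h,r=.023):
    c=np.c_[x+r*np.cos(T),y+r*np.sin(T)]; return np.vstack([np.c_[c,0*T],np.c_[c,0*T+h]])
def box(d,P):
    q=proj(d,P); return np.r_[q.min(0),q.max(0)]
E
python3 - <<'E'
from h import *
import cv2
t=dict(np.load("top0.npz"));s=dict(np.load("scene0.npz"))
B={"palest":([262,198,279,220],[262,192,283,220]),"light":([166,212,189,232],[171,238,200,273]),"middle":([374,223,397,244],[370,170,390,193]),
"dark":([208,200,228,221],[210,217,233,243]),"darkest":([319,204,342,226],[315,177,333,200])}
for n,(bt,bs) in B.items():
    p0=ray(t,((bt[0]+bt[2])/2,(bt[1]+bt[3])/2),.03)
    f=lambda p:np.r_[box(t,cyl(*p))-bt,box(s,cyl(*p))-bs]
    r=least_squares(f,[p0[0],p0[1],.04],loss="soft_l1",x_scale=.01)
    print(n,r.x.round(4),r.fun.round(1))
# wells: centres from the top crop, two heights
for c in[(266,153),(333,149),(399,145),(465,139),(531,135)]:
    print(ray(t,(c[0]/2.5+110,c[1]/2.5+100),.025).round(4))
for c in[(279,171),(335,146),(388,123),(437,100),(485,80)]:
    print(ray(s,(c[0]/2.3+70,c[1]/2.3+130),.025).round(4))
print("carton top",ray(t,(641/2.5+110,313/2.5+100),.088).round(3),"cup",ray(t,(478/2.5+110,333/2.5+100),.03).round(3))
for c in [(663,435),(549,387)]:print("pink",ray(t,(c[0]/2.5+110,c[1]/2.5+100),.046).round(3))
E
```

```text
palest [ 0.4437 -0.0061  0.0556] [-0.   0.4  1.  -0.6  0.3 -0.1 -1.2  2. ]
light [0.4048 0.2382 0.0547] [-0.5 -0.3 -0.7  0.3  3.8  0.  -0.4 -0.7]
middle [ 0.383  -0.3079  0.0432] [ 0.8  1.4 -0.1 -0.2 -0.4 -0.3 -0.4  0.1]
dark [0.4401 0.134  0.0431] [-0.  -0.2 -0.3 -1.1  1.3 -0.  -0.1  1.6]
darkest [ 0.4332 -0.1614  0.0476] [ 1.1  0.  -1.9 -1.7 -0.2 -0.1  1.2  2.5]
[0.573  0.1435 0.025 ]
[0.5788 0.0715 0.025 ]
[5.847e-01 5.000e-04 2.500e-02]
[ 0.5927 -0.0708  0.025 ]
[ 0.5986 -0.1423  0.025 ]
[0.5669 0.146  0.025 ]
[0.574  0.0747 0.025 ]
[0.5801 0.0034 0.025 ]
[ 0.5891 -0.0689  0.025 ]
[ 0.5939 -0.141   0.025 ]
carton top [ 0.396 -0.242  0.088] cup [ 0.381 -0.086  0.03 ]
pink [ 0.279 -0.271  0.046]
pink [ 0.325 -0.157  0.046]
```

```bash
cat > plan.py <<'E'
# plan.py "x,y,z,yaw" ... : prints calls (5 rows, scaled shift in tool axes) through waypoints from the present pose
import sys,numpy as np
from cell import env
def chain(p,yaw,wps,n=5):
    p=np.array(p)
    for w in wps:
        q=np.array(w[:3]);yt=w[3];dy0=(yt-yaw+180)%360-180
        k=max(1,int(np.ceil(np.linalg.norm(q-p)/(.0417*n)*1.03)),int(np.ceil(abs(dy0)/(7.16*n)*1.02)))
        for i in range(k):
            c=np.deg2rad(yaw);d=(q-p)/(k-i);d3=((yt-yaw+180)%360-180)/(k-i)
            m=np.array([[np.cos(c),np.sin(c),0],[np.sin(c),-np.cos(c),0],[0,0,-1]])
            s=np.round(m@d/.5,4);tw=round(-d3/360,4)
            print(w,"call",i+1,"x %.4f y %.4f z %.4f twist %.4f"%(*s,tw),"rows>=%d"%np.ceil(max(np.linalg.norm(d)/.0417,abs(d3)/7.16)))
            p=p+m.T@(s*.5);yaw-=tw*360
if __name__=="__main__":
    o=env.get_obs();print(round(o["clock"],2),o["tcp_pos"].round(4),o["eef_rot"].round(2),o["wrist_force"].round(1),round(o["opening"],4),o["grip_force"])
    chain(o["tcp_pos"],o["eef_rot"][2],[tuple(map(float,a.split(","))) for a in sys.argv[1:]])
E
python3 plan.py 0.4,0.2,0.225,95.1; python3 -c "
from cell import env
d=env.capture('wrist');print(d['K'],d['mount'])"
```

```text
1.1 [0.143  0.6341 0.2256] [-180.      0.    167.29] [ 0.3  0.1 -0.2] 0.0918 0.0
(0.4, 0.2, 0.225, 95.1) call 1 x -0.2308 y -0.2446 z 0.0004 twist 0.0668 rows>=5
(0.4, 0.2, 0.225, 95.1) call 2 x -0.3104 y -0.1293 z 0.0004 twist 0.0669 rows>=5
(0.4, 0.2, 0.225, 95.1) call 3 x -0.3362 y 0.0087 z 0.0003 twist 0.0668 rows>=5
[[369.65774761   0.         273.29538129]
 [  0.         369.65774761 205.73399793]
 [  0.           0.           1.        ]] [[-3.76656688e-04 -9.55629265e-01 -2.94571835e-01  8.45340387e-02]
 [ 9.99998373e-01 -8.79643659e-04  1.57502210e-03 -6.11071227e-04]
 [-1.76425545e-03 -2.94570763e-01  9.55628041e-01 -1.58956027e-01]
 [ 0.00000000e+00  0.00000000e+00  0.00000000e+00  1.00000000e+00]]
```

>>> servo_tool([
  {"x": -0.2308, "y": -0.2446, "z": 0, "twist": 0.0668, "gripper": 1},
  {"x": -0.2308, "y": -0.2446, "z": 0, "twist": 0.0668, "gripper": 1},
  {"x": -0.2308, "y": -0.2446, "z": 0, "twist": 0.0668, "gripper": 1},
  {"x": -0.2308, "y": -0.2446, "z": 0, "twist": 0.0668, "gripper": 1},
  {"x": -0.2308, "y": -0.2446, "z": 0, "twist": 0.0668, "gripper": 1},
])

```text
clock: 1.57
tcp_pos: [0.234, 0.4826, 0.2258]
eef_rot: [-179.9, 0.2, 142.6]
wrist_force: [1.1, -0.5, -0.1]
opening: 0.0919
grip_force: 0.0
```

>>> servo_tool([
  {"x": -0.3104, "y": -0.1293, "z": 0, "twist": 0.0669, "gripper": 1},
  {"x": -0.3104, "y": -0.1293, "z": 0, "twist": 0.0669, "gripper": 1},
  {"x": -0.3104, "y": -0.1293, "z": 0, "twist": 0.0669, "gripper": 1},
  {"x": -0.3104, "y": -0.1293, "z": 0, "twist": 0.0669, "gripper": 1},
  {"x": -0.3104, "y": -0.1293, "z": 0, "twist": 0.0669, "gripper": 1},
])

```text
clock: 1.98
tcp_pos: [0.3183, 0.3383, 0.226]
eef_rot: [180.0, 0.1, 118.5]
wrist_force: [-0.4, -0.6, -0.1]
opening: 0.0918
grip_force: 0.0
```

>>> servo_tool([
  {"x": -0.3362, "y": 0.0087, "z": 0, "twist": 0.0668, "gripper": 1},
  {"x": -0.3362, "y": 0.0087, "z": 0, "twist": 0.0668, "gripper": 1},
  {"x": -0.3362, "y": 0.0087, "z": 0, "twist": 0.0668, "gripper": 1},
  {"x": -0.3362, "y": 0.0087, "z": 0, "twist": 0.0668, "gripper": 1},
  {"x": -0.3362, "y": 0.0087, "z": 0, "twist": 0.0668, "gripper": 1},
])

```text
clock: 2.4
tcp_pos: [0.4036, 0.1938, 0.2263]
eef_rot: [179.9, 0.1, 94.5]
wrist_force: [0.2, 0.9, 0.0]
opening: 0.0921
grip_force: 0.0
```

```bash
cat >> h.py <<'E'
def wrist(env,save=None):
    import cv2
    o=env.get_obs();d=env.capture("wrist");M=d["mount"];Rt=rot(o["eef_rot"])
    d["rotation"]=Rt@M[:3,:3];d["position"]=o["tcp_pos"]+Rt@M[:3,3]
    if save: cv2.imwrite(save,d["pixels"][:,:,::-1])
    return d,o
E
python3 - <<'E'
from h import *
from cell import env
d,o=wrist(env,"pics/w1.png");print(o["tcp_pos"],o["eef_rot"]);np.savez("w1.npz",**d)
print(d["position"])
for t in["tin_light","tin_dark","rubber_eraser","ink_rack"]:
    print(t,[(np.round(r["box"]).tolist(),round(r["conf"],2)) for r in env.look_for(t,"wrist")])
E
```

```text
[0.40356589 0.19384418 0.22629203] [1.79867369e+02 7.23944145e-02 9.44511064e+01]
[0.39572176 0.27703568 0.38514183]
tin_light [([258.0, 102.0, 306.0, 154.0], 0.75)]
tin_dark [([284.0, 210.0, 331.0, 271.0], 0.81)]
rubber_eraser [([260.0, 160.0, 284.0, 200.0], 0.64)]
ink_rack [([368.0, 192.0, 475.0, 420.0], 0.92)]
```

View pics/w1.png

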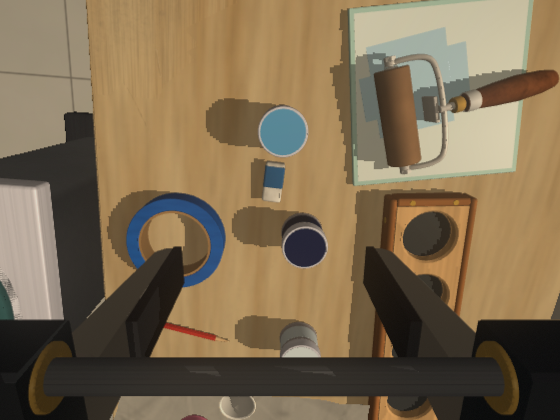

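```bash
cat >> h.py <<'E'
def circ(d,P,r,win=25):
    """refine the image of a horizontal circle near P (radius r m): best mean radial gradient over x,y"""
    import cv2
    g=cv2.GaussianBlur(d["pixels"].astype(np.float32),(0,0),1.2)
    def samp(x,y,rr):
        q=proj(d,np.c_[x+rr*np.cos(T),y+rr*np.sin(T),0*T+P[2]]).astype(np.float32)
        return cv2.remap(g,q[None,:,0],q[None,:,1],cv2.INTER_LINEAR)[0]
    f=lambda x,y,rr:np.median(np.abs(samp(x,y,rr+.0015)-samp(x,y,rr-.0015)).sum(1))
    best=max((f(P[0]+a,P[1]+b,r+c),P[0]+a,P[1]+b,r+c) for a in np.arange(-win,win+1)/1e3 for b in np.arange(-win,win+1)/1e3 for c in (-.001,0,.001))
    return np.round(best,4)
E
python3 - <<'E'
from h import *
d=dict(np.load("w1.npz"));t=dict(np.load("top0.npz"))
for n,uv in{"light":(283,131),"dark":(305,247)}.items():
    for z in(.040,.046,.052):
        P=ray(d,uv,z); c=circ(d,P,.0225,8); print(n,z,c, "top:",circ(t,np.r_[c[1:3],z],.0225,10))
for uv in[(430,235),(425,293)]:
    for z in (.020,.025,.03): c=circ(d,ray(d,uv,z),.028,8);print("well",z,c,"top:",circ(t,np.r_[c[1:3],z],.028,10))
E
```

```text
light 0.04 [9.81314e+01 4.06200e-01 2.42600e-01 2.25000e-02] top: [4.08176e+01 4.09200e-01 2.44600e-01 2.15000e-02]
light 0.046 [9.88846e+01 4.07000e-01 2.44100e-01 2.15000e-02] top: [4.0818e+01 4.0900e-01 2.4310e-01 2.1500e-02]
light 0.052 [1.004227e+02 4.068000e-01 2.447000e-01 2.150000e-02] top: [4.12166e+01 4.07800e-01 2.40700e-01 2.15000e-02]
dark 0.04 [1.922282e+02 4.392000e-01 1.301000e-01 2.150000e-02] top: [7.29072e+01 4.40200e-01 1.32100e-01 2.15000e-02]
dark 0.046 [1.733738e+02 4.385000e-01 1.336000e-01 2.150000e-02] top: [7.12067e+01 4.39500e-01 1.31600e-01 2.15000e-02]
dark 0.052 [1.482944e+02 4.367000e-01 1.362000e-01 2.150000e-02] top: [6.99722e+01 4.38700e-01 1.30200e-01 2.15000e-02]
well 0.02 [1.363392e+02 5.746000e-01 1.434000e-01 2.900000e-02] top: [6.32553e+01 5.74600e-01 1.45400e-01 2.80000e-02]
well 0.025 [1.359622e+02 5.712000e-01 1.452000e-01 2.900000e-02] top: [6.40148e+01 5.73200e-01 1.44200e-01 2.70000e-02]
well 0.03 [1.388232e+02 5.688000e-01 1.480000e-01 2.800000e-02] top: [6.39797e+01 5.72800e-01 1.43000e-01 2.70000e-02]
well 0.02 [2.8085e+01 5.8310e-01 7.5400e-02 2.7000e-02] top: [6.56711e+01 5.81100e-01 7.34000e-02 2.70000e-02]
well 0.025 [2.8271e+01 5.8150e-01 7.7100e-02 2.7000e-02] top: [6.6015e+01 5.8050e-01 7.3100e-02 2.7000e-02]
well 0.03 [22.7827  0.579   0.0789  0.027 ] top: [6.61083e+01 5.78000e-01 7.19000e-02 2.70000e-02]
```

```bash
python3 plan.py 0.408,0.244,0.110,95 0.408,0.244,0.028,95 0.408,0.244,0.128,95; python3 - <<'E'
from h import *
t=dict(np.load("top0.npz"));s=dict(np.load("scene0.npz"))
for d in(t,s):
    W=np.array([circ(d,np.array([.5855-.0064*k*14.4/14.4*1,.072*k,.025]),.028,9) for k in(2,1,0,-1,-2)]);print(W)
    k=np.array([2,1,0,-1,-2]);print(np.polyfit(k,W[:,1],1),np.polyfit(k,W[:,2],1))
E
```

```text
2.65 [0.3994 0.2015 0.2256] [-1.7999e+02 -2.0000e-02  9.5290e+01] [0.3 0.  0.2] 0.0921 0.0
(0.408, 0.244, 0.11, 95.0) call 1 x 0.0830 y 0.0250 z 0.2311 twist 0.0008 rows>=3
(0.408, 0.244, 0.028, 95.0) call 1 x 0.0000 y -0.0000 z 0.1640 twist 0.0000 rows>=2
(0.408, 0.244, 0.128, 95.0) call 1 x 0.0000 y -0.0000 z -0.2000 twist 0.0000 rows>=3
[[ 6.37535e+01  5.72700e-01  1.44000e-01  2.70000e-02]
 [ 6.60381e+01  5.80100e-01  7.30000e-02  2.70000e-02]
 [ 6.50426e+01  5.86500e-01  2.00000e-03  2.70000e-02]
 [ 6.31367e+01  5.92900e-01 -7.00000e-02  2.70000e-02]
 [ 6.41197e+01  5.99300e-01 -1.41000e-01  2.70000e-02]]
[-0.0066  0.5863] [0.0713 0.0016]
[[ 6.46828e+01  5.70700e-01  1.45000e-01  2.80000e-02]
 [ 6.15067e+01  5.77100e-01  7.40000e-02  2.70000e-02]
 [ 5.91231e+01  5.84500e-01  2.00000e-03  2.80000e-02]
 [ 5.97063e+01  5.91900e-01 -6.90000e-02  2.80000e-02]
 [ 5.61334e+01  5.96300e-01 -1.39000e-01  2.70000e-02]]
[-0.0066  0.5841] [0.0711 0.0026]
```

>>> servo_tool([
  {"x": 0.083, "y": 0.017, "z": 0.231, "gripper": 1},
  {"x": 0.083, "y": 0.017, "z": 0.231, "gripper": 1},
  {"x": 0.083, "y": 0.017, "z": 0.231, "gripper": 1},
  {"x": 0.083, "y": 0.017, "z": 0.231, "gripper": 1},
  {"x": 0.083, "y": 0.017, "z": 0.231, "gripper": 1},
])

```text
invalid input at $.steps[0]: expected keys x, y, z, twist, gripper
```

>>> servo_tool([
  {"z": 0.06, "gripper": 0.75},
  {"z": 0.11, "gripper": 0.75},
  {"z": 0.164, "gripper": 0.75},
  {"z": 0.164, "gripper": 0.75},
  {"z": 0.164, "gripper": 0.75},
])

```text
invalid input at $.steps[0]: expected keys x, y, z, twist, gripper
```

```bash
python3 plan.py 0.408,0.244,0.028,95
```

```text
2.65 [0.3994 0.2015 0.2256] [-1.7999e+02 -2.0000e-02  9.5290e+01] [0.3 0.  0.2] 0.0921 0.0
(0.408, 0.244, 0.028, 95.0) call 1 x 0.0830 y 0.0250 z 0.3951 twist 0.0008 rows>=5
```

>>> servo_tool([
  {"x": 0.083, "y": 0.025, "z": 0.231, "twist": 0.0005, "gripper": 1},
  {"x": 0.083, "y": 0.025, "z": 0.231, "twist": 0.0005, "gripper": 1},
  {"x": 0.083, "y": 0.025, "z": 0.231, "twist": 0.0005, "gripper": 1},
  {"x": 0.083, "y": 0.025, "z": 0.231, "twist": 0.0005, "gripper": 1},
  {"x": 0.083, "y": 0.025, "z": 0.231, "twist": 0.0005, "gripper": 1},
])

```text
clock: 3.07
tcp_pos: [0.4067, 0.2428, 0.1081]
eef_rot: [-179.7, 0.2, 95.1]
wrist_force: [-0.1, -0.3, 0.8]
opening: 0.0919
grip_force: 0.0
```

>>> servo_tool([
  {"x": 0, "y": 0, "z": 0.06, "twist": 0, "gripper": 0.75},
  {"x": 0, "y": 0, "z": 0.11, "twist": 0, "gripper": 0.75},
  {"x": 0, "y": 0, "z": 0.164, "twist": 0, "gripper": 0.75},
  {"x": 0, "y": 0, "z": 0.164, "twist": 0, "gripper": 0.75},
  {"x": 0, "y": 0, "z": 0.164, "twist": 0, "gripper": 0.75},
])

```text
clock: 3.48
tcp_pos: [0.4093, 0.2428, 0.0298]
eef_rot: [179.9, -0.1, 94.9]
wrist_force: [-0.1, -0.0, 0.9]
opening: 0.0691
grip_force: 0.0
```

```bash
python3 plan.py 0.408,0.244,0.028,95
```

```text
3.48 [0.4093 0.2428 0.0298] [ 1.7995e+02 -6.0000e-02  9.4930e+01] [-0.1 -0.   0.9] 0.0691 0.0
(0.408, 0.244, 0.028, 95.0) call 1 x 0.0026 y -0.0024 z 0.0036 twist -0.0002 rows>=1
```

>>> servo_tool([
  {"x": 0, "y": 0, "z": 0.002, "twist": 0, "gripper": 0},
  {"x": 0, "y": 0, "z": 0.002, "twist": 0, "gripper": 0},
  {"x": 0, "y": 0, "z": 0.002, "twist": 0, "gripper": 0},
  {"x": 0, "y": 0, "z": 0.002, "twist": 0, "gripper": 0},
  {"x": 0, "y": 0, "z": 0.002, "twist": 0, "gripper": 0},
], squeeze=25)

```text
clock: 3.9
tcp_pos: [0.4094, 0.2432, 0.0286]
eef_rot: [179.9, -0.1, 94.9]
wrist_force: [-1.3, -1.0, 10.2]
opening: 0.0453
grip_force: 25.0
```

>>> servo_tool([
  {"x": 0, "y": 0, "z": 0, "twist": 0, "gripper": 0},
  {"x": 0, "y": 0, "z": -0.05, "twist": 0, "gripper": 0},
  {"x": 0, "y": 0, "z": -0.12, "twist": 0, "gripper": 0},
  {"x": 0, "y": 0, "z": -0.2, "twist": 0, "gripper": 0},
  {"x": 0, "y": 0, "z": -0.2, "twist": 0, "gripper": 0},
], squeeze=25)

```text
clock: 4.32
tcp_pos: [0.4125, 0.2446, 0.1333]
eef_rot: [179.5, -0.4, 94.9]
wrist_force: [1.7, 1.3, -0.9]
opening: 0.0451
grip_force: 25.0
```

```bash
python3 plan.py 0.5786,0.0735,0.128,95 0.5786,0.0735,0.07,95
```

```text
4.32 [0.4125 0.2446 0.1333] [179.46  -0.39  94.89] [ 1.7  1.3 -0.9] 0.0451 24.999602884054184
(0.5786, 0.0735, 0.128, 95.0) call 1 x -0.1846 y 0.1509 z 0.0053 twist -0.0002 rows>=3
(0.5786, 0.0735, 0.128, 95.0) call 2 x -0.1848 y 0.1508 z 0.0053 twist -0.0001 rows>=3
(0.5786, 0.0735, 0.07, 95.0) call 1 x -0.0000 y -0.0000 z 0.1160 twist -0.0000 rows>=2
```

>>> servo_tool([
  {"x": -0.185, "y": 0.153, "z": 0, "twist": 0, "gripper": 0},
  {"x": -0.185, "y": 0.153, "z": 0, "twist": 0, "gripper": 0},
  {"x": -0.185, "y": 0.153, "z": 0, "twist": 0, "gripper": 0},
  {"x": -0.185, "y": 0.153, "z": 0, "twist": 0, "gripper": 0},
])

```text
clock: 4.65
tcp_pos: [0.4981, 0.1503, 0.1281]
eef_rot: [179.7, 0.2, 94.4]
wrist_force: [-0.1, -0.4, -0.8]
opening: 0.0454
grip_force: 25.0
```

>>> servo_tool([
  {"x": -0.185, "y": 0.153, "z": 0, "twist": 0, "gripper": 0},
  {"x": -0.185, "y": 0.153, "z": 0, "twist": 0, "gripper": 0},
  {"x": -0.185, "y": 0.153, "z": 0, "twist": 0, "gripper": 0},
  {"x": -0.185, "y": 0.153, "z": 0, "twist": 0, "gripper": 0},
  {"x": -0.185, "y": 0.153, "z": 0.08, "twist": 0, "gripper": 0},
])

```text
clock: 5.07
tcp_pos: [0.584, 0.0691, 0.0928]
eef_rot: [179.2, -0.0, 94.6]
wrist_force: [1.7, 0.1, -1.5]
opening: 0.0452
grip_force: 25.0
```

>>> servo_tool([
  {"x": 0, "y": 0, "z": 0.03, "twist": 0, "gripper": 0},
  {"x": 0, "y": 0, "z": 0.03, "twist": 0, "gripper": 0},
  {"x": 0, "y": 0, "z": 0.03, "twist": 0, "gripper": 0},
])

```text
clock: 5.32
tcp_pos: [0.5762, 0.0714, 0.0714]
eef_rot: [-179.9, 0.0, 94.9]
wrist_force: [0.0, 0.4, -1.2]
opening: 0.0454
grip_force: 25.0
```

```bash
python3 plan.py 0.5786,0.0735,0.07,95; python3 - <<'E'
from h import *
from cell import env
d,o=wrist(env,"pics/w2.png");np.savez("w2.npz",**d)
for k in(2,1,0): print(k,proj(d,[.5852-.0066*k,.002+.0715*k,.025]).round(),circ(d,np.array([.5852-.0066*k,.002+.0715*k,.025]),.028,8))
E
```

```text
5.32 [0.5762 0.0714 0.0714] [-1.7988e+02  2.0000e-02  9.4930e+01] [ 0.   0.4 -1.2] 0.0454 24.999428540468216
(0.5786, 0.0735, 0.07, 95.0) call 1 x 0.0039 y 0.0051 z 0.0028 twist -0.0002 rows>=1
2 [[279. 111.]] [1.77526e+02 5.74000e-01 1.45000e-01 2.70000e-02]
1 [[279. 235.]] [1.186414e+02 5.796000e-01 7.450000e-02 2.800000e-02]
0 [[280. 338.]] [1.63182e+01 5.85200e-01 1.00000e-02 2.90000e-02]
```

View pics/w2.png

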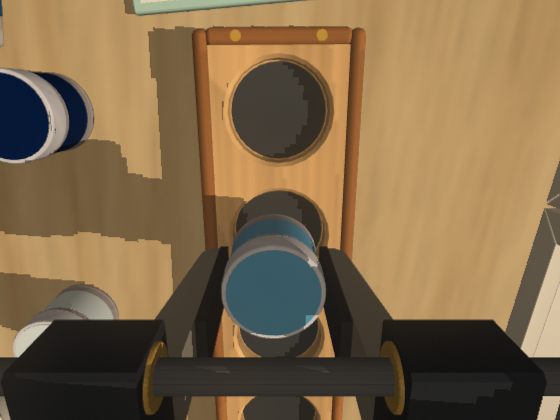

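```bash
python3 - <<'E'
from h import *
from cell import env
d=dict(np.load("w2.npz"));o=env.get_obs()
for z in(.087,.090): print(z,circ(d,ray(d,(274,289),z),.0225,6))
print(o["tcp_pos"],o["eef_rot"])
E
python3 plan.py 0.5798,0.074,0.0705,95
```

```text
0.087 [2.045461e+02 5.755000e-01 7.080000e-02 2.350000e-02]
0.09 [1.696603e+02 5.753000e-01 7.250000e-02 2.350000e-02]
[0.57732221 0.07150993 0.07259605] [1.79971469e+02 5.75870664e-03 9.49330963e+01]
5.37 [0.5773 0.0715 0.0726] [1.7997e+02 1.0000e-02 9.4930e+01] [-0.5 -0.4 -1.6] 0.0455 24.999484419822693
(0.5798, 0.074, 0.0705, 95.0) call 1 x 0.0045 y 0.0054 z 0.0042 twist -0.0002 rows>=1
```

>>> servo_tool([
  {"x": 0.0045, "y": 0.006, "z": 0.01, "twist": 0, "gripper": 0},
  {"x": 0.0045, "y": 0.006, "z": 0.02, "twist": 0, "gripper": 0},
  {"x": 0.0045, "y": 0.006, "z": 0.03, "twist": 0, "gripper": 0},
  {"x": 0.0045, "y": 0.006, "z": 0.038, "twist": 0, "gripper": 0},
  {"x": 0.0045, "y": 0.006, "z": 0.045, "twist": 0, "gripper": 0},
])

```text
clock: 5.78
tcp_pos: [0.5798, 0.0739, 0.0493]
eef_rot: [-180.0, -0.0, 94.9]
wrist_force: [-0.2, -0.7, -0.6]
opening: 0.0455
grip_force: 25.0
```

>>> servo_tool([
  {"x": 0, "y": 0, "z": 0.006, "twist": 0, "gripper": 0},
  {"x": 0, "y": 0, "z": 0.012, "twist": 0, "gripper": 0},
  {"x": 0, "y": 0, "z": 0.018, "twist": 0, "gripper": 0},
  {"x": 0, "y": 0, "z": 0.02, "twist": 0, "gripper": 0},
  {"x": 0, "y": 0, "z": 0.02, "twist": 0, "gripper": 0},
])

```text
clock: 6.2
tcp_pos: [0.5799, 0.0737, 0.0406]
eef_rot: [-180.0, -0.0, 94.9]
wrist_force: [-3.7, -0.2, 8.8]
opening: 0.0455
grip_force: 25.0
```

```bash
python3 plan.py 0.5798,0.074,0.04,95
```

```text
6.2 [0.5799 0.0737 0.0406] [-1.7998e+02 -4.0000e-02  9.4920e+01] [-3.7 -0.2  8.8] 0.0455 25.001579225063324
(0.5798, 0.074, 0.04, 95.0) call 1 x 0.0007 y -0.0002 z 0.0012 twist -0.0002 rows>=1
```

>>> servo_tool([
  {"x": 0, "y": 0, "z": 0, "twist": 0, "gripper": 0.75},
  {"x": 0, "y": 0, "z": 0, "twist": 0, "gripper": 0.75},
  {"x": 0, "y": 0, "z": 0, "twist": 0, "gripper": 0.75},
  {"x": 0, "y": 0, "z": 0, "twist": 0, "gripper": 0.75},
])

```text
clock: 6.53
tcp_pos: [0.58, 0.0738, 0.0395]
eef_rot: [180.0, 0.0, 94.9]
wrist_force: [-0.3, 0.6, 0.1]
opening: 0.0686
grip_force: 0.0
```

>>> servo_tool([
  {"x": 0, "y": 0, "z": -0.03, "twist": 0, "gripper": 0.75},
  {"x": 0, "y": 0, "z": -0.08, "twist": 0, "gripper": 0.75},
  {"x": 0, "y": 0, "z": -0.15, "twist": 0, "gripper": 0.75},
  {"x": 0, "y": 0, "z": -0.22, "twist": 0, "gripper": 0.75},
  {"x": 0, "y": 0, "z": -0.22, "twist": 0, "gripper": 0.75},
])

```text
clock: 6.95
tcp_pos: [0.5841, 0.074, 0.1559]
eef_rot: [179.4, -0.1, 94.9]
wrist_force: [0.7, -0.7, 0.2]
opening: 0.0692
grip_force: 0.0
```

```bash
python3 plan.py 0.444,-0.03,0.15,95
```

```text
6.95 [0.5841 0.074  0.1559] [ 1.7937e+02 -9.0000e-02  9.4900e+01] [ 0.7 -0.7  0.2] 0.0692 0.0
(0.444, -0.03, 0.15, 95.0) call 1 x -0.1832 y -0.2970 z 0.0119 twist -0.0003 rows>=5
```

>>> servo_tool([
  {"x": -0.1835, "y": -0.289, "z": 0, "twist": 0, "gripper": 1},
  {"x": -0.1835, "y": -0.289, "z": 0, "twist": 0, "gripper": 1},
  {"x": -0.1835, "y": -0.289, "z": 0, "twist": 0, "gripper": 1},
  {"x": -0.1835, "y": -0.289, "z": 0, "twist": 0, "gripper": 1},
  {"x": -0.1835, "y": -0.289, "z": 0, "twist": 0, "gripper": 1},
])

```text
clock: 7.37
tcp_pos: [0.4374, -0.0338, 0.1487]
eef_rot: [-179.7, -0.1, 94.6]
wrist_force: [-0.7, -0.5, 0.5]
opening: 0.0918
grip_force: 0.0
```

>>> servo_tool([
  {"x": 0, "y": 0, "z": 0, "twist": 0, "gripper": 1},
  {"x": 0, "y": 0, "z": 0, "twist": 0, "gripper": 1},
  {"x": 0, "y": 0, "z": 0, "twist": 0, "gripper": 1},
])

```text
clock: 7.62
tcp_pos: [0.4453, -0.0292, 0.1498]
eef_rot: [179.9, 0.0, 95.0]
wrist_force: [-0.8, 0.8, -0.1]
opening: 0.0918
grip_force: 0.0
```

```bash
python3 - <<'E'
from h import *
from cell import env
d,o=wrist(env,"pics/w3.png");np.savez("w3.npz",**d);t=dict(np.load("top0.npz"))
for z in(.04,.046,.05):print(z,circ(d,np.array([.444,-.006,z]),.0225,10),circ(t,np.array([.444,-.006,z]),.0225,10))
print(proj(d,[.444,-.006,.046]))
print("seated light",[circ(d,np.array([.58,.074,z]),.0225,8) for z in(.054,.058,.062)])
E
python3 plan.py 0.444,-0.006,0.028,95
```

```text
0.04 [ 1.185643e+02  4.490000e-01 -7.000000e-03  2.250000e-02] [ 4.45346e+01  4.49000e-01 -5.00000e-03  2.15000e-02]
0.046 [ 1.203251e+02  4.490000e-01 -6.000000e-03  2.150000e-02] [ 4.44002e+01  4.50000e-01 -5.00000e-03  2.15000e-02]
0.05 [ 1.213339e+02  4.490000e-01 -5.000000e-03  2.150000e-02] [ 4.47171e+01  4.49000e-01 -6.00000e-03  2.15000e-02]
[[275.34953551 178.9273414 ]]
seated light [array([1.680505e+02, 5.810000e-01, 7.400000e-02, 2.350000e-02]), array([1.621836e+02, 5.790000e-01, 7.400000e-02, 2.250000e-02]), array([1.737454e+02, 5.760000e-01, 7.300000e-02, 2.250000e-02])]
7.67 [ 0.4452 -0.0291  0.1496] [1.7994e+02 2.0000e-02 9.5030e+01] [ 0.3 -0.2  0.6] 0.0917 0.0
(0.444, -0.006, 0.028, 95.0) call 1 x 0.0463 y 0.0016 z 0.2433 twist 0.0001 rows>=3
```

View pics/w3.png

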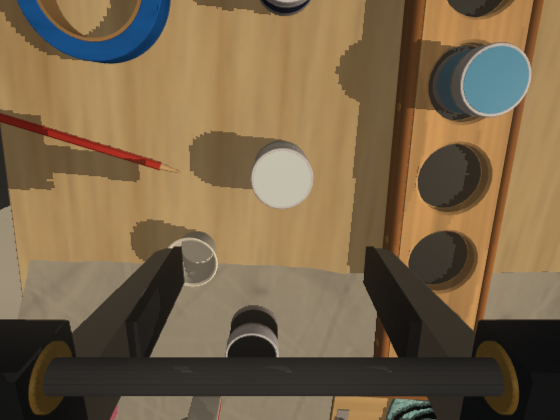

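>>> servo_tool([
  {"x": 0.0455, "y": 0.0125, "z": 0.06, "twist": 0, "gripper": 0.85},
  {"x": 0.0455, "y": 0.0125, "z": 0.13, "twist": 0, "gripper": 0.85},
  {"x": 0.0455, "y": 0.0125, "z": 0.19, "twist": 0, "gripper": 0.85},
  {"x": 0.0455, "y": 0.0125, "z": 0.23, "twist": 0, "gripper": 0.85},
  {"x": 0.0455, "y": 0.0125, "z": 0.2435, "twist": 0, "gripper": 0.85},
])

```text
clock: 8.08
tcp_pos: [0.4469, -0.006, 0.0247]
eef_rot: [-179.7, 0.0, 95.0]
wrist_force: [-0.1, 1.0, 0.5]
opening: 0.0782
grip_force: 0.0
```

>>> servo_tool([
  {"x": 0, "y": 0, "z": 0, "twist": 0, "gripper": 0.85},
  {"x": 0, "y": 0, "z": 0, "twist": 0, "gripper": 0},
  {"x": 0, "y": 0, "z": 0, "twist": 0, "gripper": 0},
  {"x": 0, "y": 0, "z": 0, "twist": 0, "gripper": 0},
  {"x": 0, "y": 0, "z": 0, "twist": 0, "gripper": 0},
])

```text
clock: 8.5
tcp_pos: [0.4491, -0.0066, 0.0289]
eef_rot: [179.9, -0.0, 94.9]
wrist_force: [-0.2, -0.5, -0.2]
opening: 0.0535
grip_force: 0.0
```

>>> servo_tool([
  {"x": 0, "y": 0, "z": 0, "twist": 0, "gripper": 0},
  {"x": 0, "y": 0, "z": -0.05, "twist": 0, "gripper": 0},
  {"x": 0, "y": 0, "z": -0.12, "twist": 0, "gripper": 0},
  {"x": 0, "y": 0, "z": -0.2, "twist": 0, "gripper": 0},
  {"x": 0, "y": 0, "z": -0.2, "twist": 0, "gripper": 0},
])

```text
clock: 8.92
tcp_pos: [0.4522, -0.0069, 0.1337]
eef_rot: [179.4, -0.1, 94.9]
wrist_force: [1.0, -0.1, -1.2]
opening: 0.045
grip_force: 25.0
```

>>> servo_tool([
  {"x": 0.28, "y": 0.2745, "z": 0, "twist": 0, "gripper": 0},
  {"x": 0.28, "y": 0.2745, "z": 0, "twist": 0, "gripper": 0},
  {"x": 0.28, "y": 0.2745, "z": 0, "twist": 0, "gripper": 0},
  {"x": 0.28, "y": 0.2745, "z": 0, "twist": 0, "gripper": 0},
  {"x": 0.28, "y": 0.2745, "z": 0, "twist": 0, "gripper": 0},
])

```text
clock: 9.33
tcp_pos: [0.5744, 0.1484, 0.1278]
eef_rot: [179.9, -0.1, 95.1]
wrist_force: [0.1, 1.0, -0.2]
opening: 0.0456
grip_force: 25.0
```

>>> servo_tool([
  {"x": 0, "y": 0, "z": 0.04, "twist": 0, "gripper": 0},
  {"x": 0, "y": 0, "z": 0.08, "twist": 0, "gripper": 0},
  {"x": 0, "y": 0, "z": 0.12, "twist": 0, "gripper": 0},
  {"x": 0, "y": 0, "z": 0.12, "twist": 0, "gripper": 0},
  {"x": 0, "y": 0, "z": 0.12, "twist": 0, "gripper": 0},
])

```text
clock: 9.75
tcp_pos: [0.5719, 0.1441, 0.067]
eef_rot: [-179.9, 0.0, 94.9]
wrist_force: [-0.2, -0.0, -0.5]
opening: 0.0452
grip_force: 25.0
```

```bash
python3 - <<'E'
from h import *
from cell import env
d,o=wrist(env,"pics/w4.png");z=o["tcp_pos"][2]+.018
print(o["tcp_pos"],o["opening"],"tin",circ(d,np.r_[o["tcp_pos"][:2],z],.0225,8),"well",circ(d,np.array([.5735,.1455,.025]),.028,6))
E
python3 plan.py 0.5735,0.1455,0.04,95
```

```text
[0.57189353 0.14412996 0.06698842] 0.045191824741839526 tin [1.19732e+02 5.70900e-01 1.46100e-01 2.25000e-02] well [1.152305e+02 5.725000e-01 1.445000e-01 2.900000e-02]
9.8 [0.5729 0.1442 0.0682] [1.800e+02 1.000e-02 9.491e+01] [ 0.1  0.1 -1.4] 0.0453 24.997715279459953
(0.5735, 0.1455, 0.04, 95.0) call 1 x 0.0024 y 0.0013 z 0.0563 twist -0.0003 rows>=1
```

>>> servo_tool([
  {"x": 0.001, "y": 0.003, "z": 0.01, "twist": 0, "gripper": 0},
  {"x": 0.001, "y": 0.003, "z": 0.02, "twist": 0, "gripper": 0},
  {"x": 0.001, "y": 0.003, "z": 0.03, "twist": 0, "gripper": 0},
  {"x": 0.001, "y": 0.003, "z": 0.036, "twist": 0, "gripper": 0},
  {"x": 0.001, "y": 0.003, "z": 0.041, "twist": 0, "gripper": 0},
])

```text
clock: 10.22
tcp_pos: [0.5742, 0.1451, 0.0471]
eef_rot: [-180.0, -0.0, 94.9]
wrist_force: [-0.0, -0.1, -1.5]
opening: 0.0455
grip_force: 25.0
```

>>> servo_tool([
  {"x": 0, "y": 0, "z": 0.005, "twist": 0, "gripper": 0},
  {"x": 0, "y": 0, "z": 0.01, "twist": 0, "gripper": 0},
  {"x": 0, "y": 0, "z": 0.015, "twist": 0, "gripper": 0},
  {"x": 0, "y": 0, "z": 0.017, "twist": 0, "gripper": 0},
  {"x": 0, "y": 0, "z": 0.017, "twist": 0, "gripper": 0},
])

```text
clock: 10.63
tcp_pos: [0.5744, 0.1451, 0.041]
eef_rot: [-180.0, -0.1, 94.9]
wrist_force: [-5.8, -1.4, 17.7]
opening: 0.0456
grip_force: 25.0
```

>>> servo_tool([
  {"x": 0, "y": 0, "z": 0, "twist": 0, "gripper": 0.75},
  {"x": 0, "y": 0, "z": 0, "twist": 0, "gripper": 0.75},
  {"x": 0, "y": 0, "z": 0, "twist": 0, "gripper": 0.75},
  {"x": 0, "y": 0, "z": 0, "twist": 0, "gripper": 0.75},
])

```text
clock: 10.97
tcp_pos: [0.5743, 0.1451, 0.0387]
eef_rot: [180.0, 0.0, 94.9]
wrist_force: [-0.9, -0.3, 0.2]
opening: 0.0683
grip_force: 0.0
```

>>> servo_tool([
  {"x": 0, "y": 0, "z": -0.03, "twist": 0, "gripper": 0.75},
  {"x": 0, "y": 0, "z": -0.08, "twist": 0, "gripper": 0.75},
  {"x": 0, "y": 0, "z": -0.15, "twist": 0, "gripper": 0.75},
  {"x": 0, "y": 0, "z": -0.22, "twist": 0, "gripper": 0.75},
  {"x": 0, "y": 0, "z": -0.22, "twist": 0, "gripper": 0.75},
])

```text
clock: 11.38
tcp_pos: [0.5784, 0.1457, 0.1551]
eef_rot: [179.4, -0.2, 94.9]
wrist_force: [1.2, 1.0, 0.3]
opening: 0.0689
grip_force: 0.0
```

>>> servo_tool([
  {"x": -0.003, "y": -0.27, "z": 0, "twist": 0, "gripper": 1},
  {"x": -0.003, "y": -0.27, "z": 0, "twist": 0, "gripper": 1},
  {"x": -0.003, "y": -0.27, "z": 0, "twist": 0, "gripper": 1},
  {"x": -0.003, "y": -0.27, "z": 0, "twist": 0, "gripper": 1},
  {"x": -0.003, "y": -0.27, "z": 0, "twist": 0, "gripper": 1},
])

```text
clock: 11.8
tcp_pos: [0.4367, 0.1319, 0.1484]
eef_rot: [-179.9, -0.1, 95.0]
wrist_force: [0.7, 0.6, 0.2]
opening: 0.0917
grip_force: 0.0
```

>>> servo_tool([
  {"x": 0, "y": 0, "z": 0, "twist": 0, "gripper": 1},
  {"x": 0, "y": 0, "z": 0, "twist": 0, "gripper": 1},
  {"x": 0, "y": 0, "z": 0, "twist": 0, "gripper": 1},
])

```text
clock: 12.05
tcp_pos: [0.4417, 0.1321, 0.149]
eef_rot: [179.9, 0.0, 94.9]
wrist_force: [-0.3, 0.4, -0.0]
opening: 0.0918
grip_force: 0.0
```

```bash
python3 - <<'E'
from h import *
from cell import env
d,o=wrist(env,"pics/w5.png");np.savez("w5.npz",**d)
print("tin",circ(d,np.array([.4395,.132,.046]),.0225,10),proj(d,[.4395,.132,.046]),[(r["box"],r["conf"]) for r in env.look_for("tin_dark","wrist")])
print("palest",circ(d,np.array([.5735,.1455,.058]),.0225,8))
E
python3 plan.py 0.4395,0.132,0.028,95
```

```text
tin [2.098479e+02 4.385000e-01 1.330000e-01 2.150000e-02] [[271.35493917 209.53896809]] [([240.3, 167.2, 304.1, 237.9], 0.96)]
palest [1.971444e+02 5.725000e-01 1.455000e-01 2.250000e-02]
12.15 [0.4411 0.1319 0.1487] [1.7997e+02 4.0000e-02 9.4890e+01] [-0.4 -0.3 -0.2] 0.0917 0.0
(0.4395, 0.132, 0.028, 95.0) call 1 x 0.0005 y -0.0031 z 0.2414 twist -0.0003 rows>=3
```

>>> servo_tool([
  {"x": 0.002, "y": -0.003, "z": 0.06, "twist": 0, "gripper": 0.85},
  {"x": 0.002, "y": -0.003, "z": 0.13, "twist": 0, "gripper": 0.85},
  {"x": 0.002, "y": -0.003, "z": 0.19, "twist": 0, "gripper": 0.85},
  {"x": 0.002, "y": -0.003, "z": 0.23, "twist": 0, "gripper": 0.85},
  {"x": 0.002, "y": -0.003, "z": 0.2415, "twist": 0, "gripper": 0.85},
])

```text
clock: 12.57
tcp_pos: [0.4369, 0.1319, 0.025]
eef_rot: [-179.7, 0.1, 94.9]
wrist_force: [0.3, 0.4, 0.1]
opening: 0.0781
grip_force: 0.0
```

>>> servo_tool([
  {"x": 0, "y": 0, "z": 0, "twist": 0, "gripper": 0.75},
  {"x": 0, "y": 0, "z": 0, "twist": 0, "gripper": 0},
  {"x": 0, "y": 0, "z": 0, "twist": 0, "gripper": 0},
  {"x": 0, "y": 0, "z": 0, "twist": 0, "gripper": 0},
  {"x": 0, "y": 0, "z": 0, "twist": 0, "gripper": 0},
])

```text
clock: 12.98
tcp_pos: [0.4392, 0.1333, 0.0292]
eef_rot: [179.9, -0.1, 94.9]
wrist_force: [2.6, -0.1, 0.5]
opening: 0.0469
grip_force: 1.3
```

>>> servo_tool([
  {"x": 0, "y": 0, "z": 0, "twist": 0, "gripper": 0},
  {"x": 0, "y": 0, "z": 0, "twist": 0, "gripper": 0},
  {"x": 0, "y": 0, "z": -0.06, "twist": 0, "gripper": 0},
  {"x": 0, "y": 0, "z": -0.13, "twist": 0, "gripper": 0},
  {"x": 0, "y": 0, "z": -0.2, "twist": 0, "gripper": 0},
])

```text
clock: 13.4
tcp_pos: [0.4372, 0.1322, 0.1287]
eef_rot: [-179.9, 0.1, 94.9]
wrist_force: [0.8, 0.8, -1.5]
opening: 0.0453
grip_force: 25.0
```

>>> servo_tool([
  {"x": -0.214, "y": 0.1355, "z": 0, "twist": 0, "gripper": 0},
  {"x": -0.214, "y": 0.1355, "z": 0, "twist": 0, "gripper": 0},
  {"x": -0.214, "y": 0.1355, "z": 0, "twist": 0, "gripper": 0},
  {"x": -0.214, "y": 0.1355, "z": 0, "twist": 0, "gripper": 0},
])

```text
clock: 13.73
tcp_pos: [0.5194, 0.0247, 0.1296]
eef_rot: [179.6, 0.2, 94.4]
wrist_force: [1.2, -0.8, -1.7]
opening: 0.0447
grip_force: 25.0
```

>>> servo_tool([
  {"x": -0.214, "y": 0.1355, "z": 0, "twist": 0, "gripper": 0},
  {"x": -0.214, "y": 0.1355, "z": 0, "twist": 0, "gripper": 0},
  {"x": -0.214, "y": 0.1355, "z": 0, "twist": 0, "gripper": 0},
  {"x": -0.214, "y": 0.1355, "z": 0, "twist": 0, "gripper": 0},
  {"x": -0.214, "y": 0.1355, "z": 0, "twist": 0, "gripper": 0},
])

```text
clock: 14.15
tcp_pos: [0.5919, -0.0718, 0.1278]
eef_rot: [-180.0, 0.1, 94.6]
wrist_force: [-1.1, 0.7, -2.3]
opening: 0.0454
grip_force: 25.0
```

>>> servo_tool([
  {"x": 0, "y": 0, "z": 0.04, "twist": 0, "gripper": 0},
  {"x": 0, "y": 0, "z": 0.08, "twist": 0, "gripper": 0},
  {"x": 0, "y": 0, "z": 0.11, "twist": 0, "gripper": 0},
  {"x": 0, "y": 0, "z": 0.11, "twist": 0, "gripper": 0},
  {"x": 0, "y": 0, "z": 0.11, "twist": 0, "gripper": 0},
])

```text
clock: 14.57
tcp_pos: [0.5904, -0.0672, 0.0725]
eef_rot: [-179.9, -0.1, 95.0]
wrist_force: [0.7, 0.3, -1.7]
opening: 0.0453
grip_force: 25.0
```

```bash
python3 - <<'E'
from h import *
from cell import env
d,o=wrist(env,"pics/w6.png");np.savez("w6.npz",**d);z=o["tcp_pos"][2]+.018
print(o["tcp_pos"],o["opening"],"tin",circ(d,np.r_[o["tcp_pos"][:2],z],.0225,8),"wells",[circ(d,np.array([.5865-.0065*k,.0025+.0715*k,.025]),.028,6) for k in(0,-1)])
E
python3 plan.py 0.593,-0.069,0.04,95
```

```text
[ 0.59039171 -0.06718655  0.07251419] 0.04526333814412854 tin [ 2.472767e+02  5.904000e-01 -6.920000e-02  2.150000e-02] wells [array([1.895882e+02, 5.865000e-01, 1.500000e-03, 2.800000e-02]), array([ 1.160058e+02,  5.920000e-01, -6.800000e-02,  2.700000e-02])]
14.62 [ 0.5914 -0.0676  0.0735] [-1.7998e+02 -3.0000e-02  9.5000e+01] [ 1.4  0.2 -1.6] 0.0453 24.997894652187824
(0.593, -0.069, 0.04, 95.0) call 1 x -0.0030 y 0.0029 z 0.0669 twist -0.0000 rows>=1
```

View pics/w6.png

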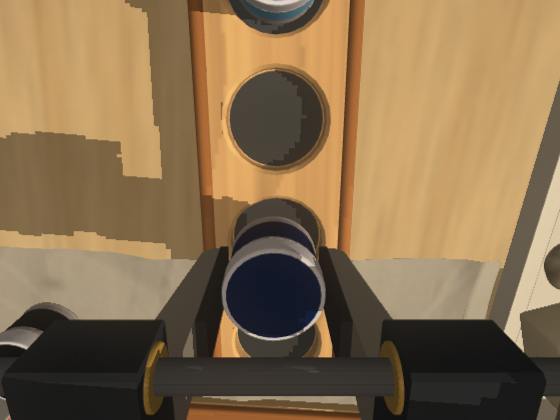

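>>> servo_tool([
  {"x": -0.001, "y": 0.002, "z": 0.01, "twist": 0, "gripper": 0},
  {"x": -0.001, "y": 0.002, "z": 0.02, "twist": 0, "gripper": 0},
  {"x": -0.001, "y": 0.002, "z": 0.03, "twist": 0, "gripper": 0},
  {"x": -0.001, "y": 0.002, "z": 0.04, "twist": 0, "gripper": 0},
  {"x": -0.001, "y": 0.002, "z": 0.048, "twist": 0, "gripper": 0},
])

```text
clock: 15.03
tcp_pos: [0.5926, -0.069, 0.0486]
eef_rot: [-180.0, -0.0, 94.9]
wrist_force: [0.5, -0.1, -2.7]
opening: 0.0455
grip_force: 25.0
```

>>> servo_tool([
  {"x": 0, "y": 0, "z": 0.006, "twist": 0, "gripper": 0},
  {"x": 0, "y": 0, "z": 0.012, "twist": 0, "gripper": 0},
  {"x": 0, "y": 0, "z": 0.017, "twist": 0, "gripper": 0},
  {"x": 0, "y": 0, "z": 0.019, "twist": 0, "gripper": 0},
  {"x": 0, "y": 0, "z": 0.019, "twist": 0, "gripper": 0},
])

```text
clock: 15.45
tcp_pos: [0.5926, -0.0692, 0.0412]
eef_rot: [-180.0, -0.1, 94.9]
wrist_force: [-5.3, 0.6, 11.5]
opening: 0.0452
grip_force: 25.0
```

Seated (contact at the expected depth). Release and go to the darkest.

>>> servo_tool([
  {"x": 0, "y": 0, "z": 0, "twist": 0, "gripper": 0.75},
  {"x": 0, "y": 0, "z": 0, "twist": 0, "gripper": 0.75},
  {"x": 0, "y": 0, "z": 0, "twist": 0, "gripper": 0.75},
  {"x": 0, "y": 0, "z": 0, "twist": 0, "gripper": 0.75},
])

```text
clock: 15.78
tcp_pos: [0.5929, -0.0692, 0.0395]
eef_rot: [180.0, 0.0, 94.9]
wrist_force: [-0.2, 0.2, -1.0]
opening: 0.0685
grip_force: 0.0
```

>>> servo_tool([
  {"x": 0, "y": 0, "z": -0.03, "twist": 0, "gripper": 0.75},
  {"x": 0, "y": 0, "z": -0.08, "twist": 0, "gripper": 0.75},
  {"x": 0, "y": 0, "z": -0.15, "twist": 0, "gripper": 0.75},
  {"x": 0, "y": 0, "z": -0.22, "twist": 0, "gripper": 0.75},
  {"x": 0, "y": 0, "z": -0.22, "twist": 0, "gripper": 0.75},
])

```text
clock: 16.2
tcp_pos: [0.5968, -0.0701, 0.1559]
eef_rot: [179.4, 0.1, 94.9]
wrist_force: [2.3, -1.0, -0.1]
opening: 0.0688
grip_force: 0.0
```

>>> servo_tool([
  {"x": -0.158, "y": -0.328, "z": 0, "twist": 0, "gripper": 1},
  {"x": -0.158, "y": -0.328, "z": 0, "twist": 0, "gripper": 1},
  {"x": -0.158, "y": -0.328, "z": 0, "twist": 0, "gripper": 1},
  {"x": -0.158, "y": -0.328, "z": 0, "twist": 0, "gripper": 1},
  {"x": -0.158, "y": -0.328, "z": 0, "twist": 0, "gripper": 1},
])

```text
clock: 16.62
tcp_pos: [0.4309, -0.1643, 0.1491]
eef_rot: [-179.9, -0.1, 94.6]
wrist_force: [-0.5, -1.2, -0.2]
opening: 0.0916
grip_force: 0.0
```

>>> servo_tool([
  {"x": 0, "y": 0, "z": 0, "twist": 0, "gripper": 1},
  {"x": 0, "y": 0, "z": 0, "twist": 0, "gripper": 1},
  {"x": 0, "y": 0, "z": 0, "twist": 0, "gripper": 1},
  {"x": 0, "y": 0, "z": 0, "twist": 0, "gripper": 1},
])

```text
clock: 16.95
tcp_pos: [0.4377, -0.1611, 0.1495]
eef_rot: [180.0, 0.0, 95.1]
wrist_force: [-0.6, 0.2, -0.2]
opening: 0.0916
grip_force: 0.0
```

```bash
python3 - <<'E'
from h import *
from cell import env
d,o=wrist(env,"pics/w7.png");np.savez("w7.npz",**d);t=dict(np.load("top0.npz"))
for n,p in(("darkest",[.436,-.161,.046]),("middle",[.383,-.308,.046])):
    for e in(d,t): print(n,circ(e,np.array(p),.0225,10))
print([(r["box"],r["conf"]) for r in env.look_for("tin_darkest","wrist")],proj(d,[.436,-.161,.046]))
print("dark seated",circ(d,np.array([.5925,-.0685,.058]),.0225,8))
E
python3 plan.py 0.436,-0.161,0.028,95
```

```text
darkest [ 2.219557e+02  4.370000e-01 -1.600000e-01  2.150000e-02]
darkest [ 8.53688e+01  4.38000e-01 -1.60000e-01  2.15000e-02]
middle [12.8962  0.389  -0.318   0.0235]
middle [ 5.7423e+01  3.8300e-01 -2.9800e-01  2.1500e-02]
[([243.0, 170.4, 304.4, 239.6], 0.92)] [[272.22445914 209.06286486]]
dark seated [ 2.183092e+02  5.935000e-01 -7.050000e-02  2.150000e-02]
17.05 [ 0.4372 -0.1612  0.1494] [-1.800e+02  2.000e-02  9.505e+01] [ 0.   0.3 -0. ] 0.092 0.0
(0.436, -0.161, 0.028, 95.0) call 1 x 0.0007 y -0.0023 z 0.2428 twist 0.0001 rows>=3
```

View pics/w7.png

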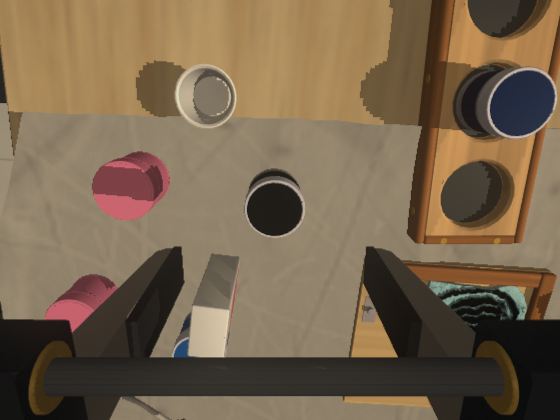

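>>> servo_tool([
  {"x": 0.002, "y": 0, "z": 0.06, "twist": 0, "gripper": 0.85},
  {"x": 0.002, "y": 0, "z": 0.13, "twist": 0, "gripper": 0.85},
  {"x": 0.002, "y": 0, "z": 0.19, "twist": 0, "gripper": 0.85},
  {"x": 0.002, "y": 0, "z": 0.23, "twist": 0, "gripper": 0.85},
  {"x": 0.002, "y": 0, "z": 0.243, "twist": 0, "gripper": 0.85},
])

```text
clock: 17.47
tcp_pos: [0.4345, -0.1599, 0.0251]
eef_rot: [-179.7, -0.1, 95.0]
wrist_force: [-0.3, 0.1, -0.6]
opening: 0.0781
grip_force: 0.0
```

>>> servo_tool([
  {"x": 0, "y": 0, "z": 0, "twist": 0, "gripper": 0.75},
  {"x": 0, "y": 0, "z": 0, "twist": 0, "gripper": 0},
  {"x": 0, "y": 0, "z": 0, "twist": 0, "gripper": 0},
  {"x": 0, "y": 0, "z": 0, "twist": 0, "gripper": 0},
  {"x": 0, "y": 0, "z": 0, "twist": 0, "gripper": 0},
])

```text
clock: 17.88
tcp_pos: [0.4371, -0.161, 0.0292]
eef_rot: [179.8, 0.0, 94.9]
wrist_force: [2.2, 0.1, 0.9]
opening: 0.0471
grip_force: 0.9
```

>>> servo_tool([
  {"x": 0, "y": 0, "z": 0, "twist": 0, "gripper": 0},
  {"x": 0, "y": 0, "z": 0, "twist": 0, "gripper": 0},
  {"x": 0, "y": 0, "z": -0.06, "twist": 0, "gripper": 0},
  {"x": 0, "y": 0, "z": -0.13, "twist": 0, "gripper": 0},
  {"x": 0, "y": 0, "z": -0.2, "twist": 0, "gripper": 0},
])

```text
clock: 18.3
tcp_pos: [0.4348, -0.1609, 0.1287]
eef_rot: [-179.8, -0.0, 94.9]
wrist_force: [0.4, 0.5, -2.1]
opening: 0.0456
grip_force: 25.0
```

>>> servo_tool([
  {"x": 0.011, "y": 0.326, "z": 0, "twist": 0, "gripper": 0},
  {"x": 0.011, "y": 0.326, "z": 0, "twist": 0, "gripper": 0},
  {"x": 0.011, "y": 0.326, "z": 0, "twist": 0, "gripper": 0},
  {"x": 0.011, "y": 0.326, "z": 0, "twist": 0, "gripper": 0},
  {"x": 0.011, "y": 0.326, "z": 0, "twist": 0, "gripper": 0},
])

```text
clock: 18.72
tcp_pos: [0.605, -0.1384, 0.1281]
eef_rot: [179.7, 0.1, 95.3]
wrist_force: [-0.3, -0.3, -1.3]
opening: 0.045
grip_force: 25.0
```

>>> servo_tool([
  {"x": 0, "y": 0, "z": 0.04, "twist": 0, "gripper": 0},
  {"x": 0, "y": 0, "z": 0.08, "twist": 0, "gripper": 0},
  {"x": 0, "y": 0, "z": 0.11, "twist": 0, "gripper": 0},
  {"x": 0, "y": 0, "z": 0.11, "twist": 0, "gripper": 0},
  {"x": 0, "y": 0, "z": 0.11, "twist": 0, "gripper": 0},
])

```text
clock: 19.13
tcp_pos: [0.5969, -0.1414, 0.0725]
eef_rot: [-179.9, -0.0, 94.9]
wrist_force: [0.3, -0.6, -0.8]
opening: 0.0453
grip_force: 25.0
```

```bash
python3 - <<'E'
from h import *
from cell import env
d,o=wrist(env,"pics/w8.png");np.savez("w8.npz",**d);z=o["tcp_pos"][2]+.018
print(o["tcp_pos"],o["opening"],"tin",circ(d,np.r_[o["tcp_pos"][:2],z],.0225,8),"well",circ(d,np.array([.599,-.1402,.025]),.028,6))
E
python3 plan.py 0.599,-0.1402,0.04,95
```

```text
[ 0.59693873 -0.14136441  0.07249083] 0.045273272165553366 tin [ 2.513148e+02  5.939000e-01 -1.414000e-01  2.150000e-02] well [ 1.330493e+02  5.990000e-01 -1.402000e-01  2.800000e-02]
19.18 [ 0.5978 -0.1416  0.0735] [-1.7999e+02  1.0000e-02  9.4920e+01] [ 0.5 -0.7 -0.5] 0.0452 24.99748818576336
(0.599, -0.1402, 0.04, 95.0) call 1 x 0.0027 y 0.0026 z 0.0670 twist -0.0002 rows>=1
```

>>> servo_tool([
  {"x": 0.003, "y": 0.0045, "z": 0.01, "twist": 0, "gripper": 0},
  {"x": 0.003, "y": 0.0045, "z": 0.02, "twist": 0, "gripper": 0},
  {"x": 0.003, "y": 0.0045, "z": 0.03, "twist": 0, "gripper": 0},
  {"x": 0.003, "y": 0.0045, "z": 0.04, "twist": 0, "gripper": 0},
  {"x": 0.003, "y": 0.0045, "z": 0.048, "twist": 0, "gripper": 0},
])

```text
clock: 19.6
tcp_pos: [0.5999, -0.1397, 0.0486]
eef_rot: [-180.0, -0.0, 94.9]
wrist_force: [0.5, -0.3, -1.5]
opening: 0.0453
grip_force: 25.0
```

>>> servo_tool([
  {"x": 0, "y": 0, "z": 0.006, "twist": 0, "gripper": 0},
  {"x": 0, "y": 0, "z": 0.012, "twist": 0, "gripper": 0},
  {"x": 0, "y": 0, "z": 0.017, "twist": 0, "gripper": 0},
  {"x": 0, "y": 0, "z": 0.019, "twist": 0, "gripper": 0},
  {"x": 0, "y": 0, "z": 0.019, "twist": 0, "gripper": 0},
])

```text
clock: 20.02
tcp_pos: [0.6, -0.1399, 0.0412]
eef_rot: [-180.0, -0.1, 94.9]
wrist_force: [-5.7, 1.5, 12.3]
opening: 0.0452
grip_force: 25.0
```

>>> servo_tool([
  {"x": 0, "y": 0, "z": 0, "twist": 0, "gripper": 0.75},
  {"x": 0, "y": 0, "z": 0, "twist": 0, "gripper": 0.75},
  {"x": 0, "y": 0, "z": 0, "twist": 0, "gripper": 0.75},
  {"x": 0, "y": 0, "z": 0, "twist": 0, "gripper": 0.75},
])

```text
clock: 20.35
tcp_pos: [0.6002, -0.1398, 0.0395]
eef_rot: [180.0, 0.0, 94.9]
wrist_force: [1.0, 0.1, -0.5]
opening: 0.0684
grip_force: 0.0
```

>>> servo_tool([
  {"x": 0, "y": 0, "z": -0.03, "twist": 0, "gripper": 0.75},
  {"x": 0, "y": 0, "z": -0.08, "twist": 0, "gripper": 0.75},
  {"x": 0, "y": 0, "z": -0.15, "twist": 0, "gripper": 0.75},
  {"x": 0, "y": 0, "z": -0.22, "twist": 0, "gripper": 0.75},
  {"x": 0, "y": 0, "z": -0.25, "twist": 0, "gripper": 0.75},
])

```text
clock: 20.77
tcp_pos: [0.6021, -0.1408, 0.1701]
eef_rot: [179.6, 0.1, 94.9]
wrist_force: [1.2, -0.4, 0.5]
opening: 0.0691
grip_force: 0.0
```

>>> servo_tool([
  {"x": -0.149, "y": -0.23, "z": 0, "twist": 0, "gripper": 1},
  {"x": -0.149, "y": -0.23, "z": 0, "twist": 0, "gripper": 1},
  {"x": -0.149, "y": -0.23, "z": 0, "twist": 0, "gripper": 1},
  {"x": -0.149, "y": -0.23, "z": 0, "twist": 0, "gripper": 1},
])

```text
clock: 21.1
tcp_pos: [0.4867, -0.2284, 0.1659]
eef_rot: [-179.9, 0.0, 94.5]
wrist_force: [0.0, -0.8, -0.3]
opening: 0.0916
grip_force: 0.0
```

>>> servo_tool([
  {"x": -0.149, "y": -0.23, "z": 0, "twist": 0, "gripper": 1},
  {"x": -0.149, "y": -0.23, "z": 0, "twist": 0, "gripper": 1},
  {"x": -0.149, "y": -0.23, "z": 0, "twist": 0, "gripper": 1},
  {"x": -0.149, "y": -0.23, "z": 0, "twist": 0, "gripper": 1},
  {"x": -0.149, "y": -0.23, "z": 0, "twist": 0, "gripper": 1},
])

```text
clock: 21.52
tcp_pos: [0.3809, -0.3106, 0.1657]
eef_rot: [180.0, 0.0, 94.5]
wrist_force: [1.0, 0.2, 0.5]
opening: 0.0918
grip_force: 0.0
```

>>> servo_tool([
  {"x": 0, "y": 0, "z": 0, "twist": 0, "gripper": 1},
  {"x": 0, "y": 0, "z": 0, "twist": 0, "gripper": 1},
  {"x": 0, "y": 0, "z": 0, "twist": 0, "gripper": 1},
  {"x": 0, "y": 0, "z": 0, "twist": 0, "gripper": 1},
])

```text
clock: 21.85
tcp_pos: [0.3849, -0.307, 0.1645]
eef_rot: [-180.0, -0.0, 95.1]
wrist_force: [0.5, 0.5, -0.1]
opening: 0.0921
grip_force: 0.0
```

```bash
python3 - <<'E'
from h import *
from cell import env
d,o=wrist(env,"pics/w9.png");np.savez("w9.npz",**d);t=dict(np.load("top0.npz"))
for e in(d,t): print("middle",circ(e,np.array([.383,-.306,.046]),.0225,14))
print([(r["box"],r["conf"]) for r in env.look_for("tin_middle","wrist")],proj(d,[.383,-.308,.046]))
E
python3 plan.py 0.383,-0.308,0.028,95
```

```text
middle [ 1.3919e+02  3.8300e-01 -2.9800e-01  2.1500e-02]
middle [ 5.7423e+01  3.8300e-01 -2.9800e-01  2.1500e-02]
[([248.1, 156.1, 304.2, 223.4], 0.74)] [[271.85580974 204.77276519]]
21.95 [ 0.3845 -0.3073  0.1645] [-179.99   -0.     95.04] [-0.8 -0.3  0.1] 0.0922 0.0
(0.383, -0.308, 0.028, 95.0) call 1 x -0.0012 y -0.0031 z 0.2729 twist 0.0001 rows>=4
```

View pics/w9.png

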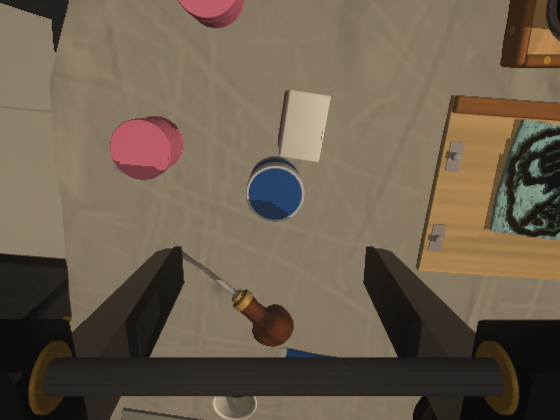

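>>> servo_tool([
  {"x": 0.0188, "y": -0.0015, "z": 0.04, "twist": 0, "gripper": 0.85},
  {"x": 0.0188, "y": -0.0015, "z": 0.1, "twist": 0, "gripper": 0.85},
  {"x": 0.0188, "y": -0.0015, "z": 0.17, "twist": 0, "gripper": 0.85},
  {"x": 0.0188, "y": -0.0015, "z": 0.24, "twist": 0, "gripper": 0.85},
  {"x": 0.0188, "y": -0.0015, "z": 0.273, "twist": 0, "gripper": 0.85},
])

```text
clock: 22.37
tcp_pos: [0.3809, -0.2969, 0.0247]
eef_rot: [-179.8, -0.2, 95.0]
wrist_force: [-0.0, 1.2, 0.2]
opening: 0.0784
grip_force: 0.0
```

>>> servo_tool([
  {"x": 0, "y": 0, "z": 0, "twist": 0, "gripper": 0.75},
  {"x": 0, "y": 0, "z": 0, "twist": 0, "gripper": 0},
  {"x": 0, "y": 0, "z": 0, "twist": 0, "gripper": 0},
  {"x": 0, "y": 0, "z": 0, "twist": 0, "gripper": 0},
  {"x": 0, "y": 0, "z": 0, "twist": 0, "gripper": 0},
])

```text
clock: 22.78
tcp_pos: [0.3835, -0.2992, 0.0295]
eef_rot: [179.8, 0.1, 94.9]
wrist_force: [1.0, -0.1, 0.5]
opening: 0.0467
grip_force: 0.5
```

>>> servo_tool([
  {"x": 0, "y": 0, "z": 0, "twist": 0, "gripper": 0},
  {"x": 0, "y": 0, "z": 0, "twist": 0, "gripper": 0},
  {"x": 0, "y": 0, "z": -0.05, "twist": 0, "gripper": 0},
  {"x": 0, "y": 0, "z": -0.11, "twist": 0, "gripper": 0},
  {"x": 0, "y": 0, "z": -0.18, "twist": 0, "gripper": 0},
])

```text
clock: 23.2
tcp_pos: [0.3808, -0.2979, 0.1183]
eef_rot: [-179.8, -0.1, 94.9]
wrist_force: [0.5, 0.2, -1.5]
opening: 0.0455
grip_force: 25.0
```

>>> servo_tool([
  {"x": 0, "y": 0, "z": -0.06, "twist": 0, "gripper": 0},
  {"x": 0, "y": 0, "z": -0.06, "twist": 0, "gripper": 0},
])

```text
clock: 23.37
tcp_pos: [0.3847, -0.3007, 0.1531]
eef_rot: [179.5, 0.3, 94.9]
wrist_force: [1.3, -0.7, -1.7]
opening: 0.0449
grip_force: 25.0
```

>>> servo_tool([
  {"x": 0.28, "y": 0.229, "z": 0, "twist": 0, "gripper": 0},
  {"x": 0.28, "y": 0.229, "z": 0, "twist": 0, "gripper": 0},
  {"x": 0.28, "y": 0.229, "z": 0, "twist": 0, "gripper": 0},
  {"x": 0.28, "y": 0.229, "z": 0, "twist": 0, "gripper": 0},
  {"x": 0.28, "y": 0.229, "z": 0, "twist": 0, "gripper": 0},
])

```text
clock: 23.78
tcp_pos: [0.487, -0.143, 0.1474]
eef_rot: [179.9, -0.1, 95.4]
wrist_force: [0.4, -0.1, -1.6]
opening: 0.0451
grip_force: 25.0
```

>>> servo_tool([
  {"x": 0.28, "y": 0.229, "z": 0, "twist": 0, "gripper": 0},
  {"x": 0.28, "y": 0.229, "z": 0, "twist": 0, "gripper": 0},
  {"x": 0.28, "y": 0.229, "z": 0, "twist": 0, "gripper": 0},
  {"x": 0.28, "y": 0.229, "z": 0, "twist": 0, "gripper": 0},
  {"x": 0.28, "y": 0.229, "z": 0, "twist": 0, "gripper": 0},
])

```text
clock: 24.2
tcp_pos: [0.5886, 0.0074, 0.1471]
eef_rot: [179.9, -0.2, 95.4]
wrist_force: [0.0, 0.6, -0.8]
opening: 0.0451
grip_force: 25.0
```

```bash
python3 plan.py 0.5862,0.0015,0.08,95
```

```text
24.2 [0.5886 0.0074 0.1471] [ 1.7994e+02 -1.6000e-01  9.5390e+01] [ 0.   0.6 -0.8] 0.0451 24.998303088359535
(0.5862, 0.0015, 0.08, 95.0) call 1 x -0.0113 y -0.0058 z 0.1342 twist 0.0011 rows>=2
```

>>> servo_tool([
  {"x": 0, "y": 0, "z": 0.04, "twist": 0, "gripper": 0},
  {"x": 0, "y": 0, "z": 0.09, "twist": 0, "gripper": 0},
  {"x": 0, "y": 0, "z": 0.147, "twist": 0, "gripper": 0},
  {"x": 0, "y": 0, "z": 0.147, "twist": 0, "gripper": 0},
  {"x": 0, "y": 0, "z": 0.147, "twist": 0, "gripper": 0},
])

```text
clock: 24.62
tcp_pos: [0.5846, -0.0005, 0.0732]
eef_rot: [-179.8, 0.0, 94.9]
wrist_force: [1.1, -0.4, -0.6]
opening: 0.045
grip_force: 25.0
```

```bash
python3 - <<'E'
from h import *
from cell import env
d,o=wrist(env,"pics/w10.png");np.savez("w10.npz",**d);z=o["tcp_pos"][2]+.018
print(o["tcp_pos"],o["opening"],"tin",circ(d,np.r_[o["tcp_pos"][:2],z],.0225,8),"well",circ(d,np.array([.5862,.0015,.025]),.028,6))
E
python3 plan.py 0.5862,0.0015,0.04,95
```

```text
[ 5.84575743e-01 -4.79112368e-04  7.31874241e-02] 0.04502037933588841 tin [ 1.670847e+02  5.846000e-01 -1.500000e-03  2.150000e-02] well [1.188115e+02 5.862000e-01 2.500000e-03 2.800000e-02]
24.67 [ 0.586  -0.0006  0.0747] [-1.7995e+02  2.0000e-02  9.4890e+01] [-0.2 -0.1 -1.3] 0.0449 24.997837780974805
(0.5862, 0.0015, 0.04, 95.0) call 1 x 0.0042 y 0.0007 z 0.0695 twist -0.0003 rows>=1
```

>>> servo_tool([
  {"x": 0.006, "y": 0.001, "z": 0.01, "twist": 0, "gripper": 0},
  {"x": 0.006, "y": 0.001, "z": 0.02, "twist": 0, "gripper": 0},
  {"x": 0.006, "y": 0.001, "z": 0.03, "twist": 0, "gripper": 0},
  {"x": 0.006, "y": 0.001, "z": 0.04, "twist": 0, "gripper": 0},
  {"x": 0.006, "y": 0.001, "z": 0.049, "twist": 0, "gripper": 0},
])

```text
clock: 25.08
tcp_pos: [0.5866, 0.0031, 0.0499]
eef_rot: [180.0, -0.0, 94.9]
wrist_force: [1.0, -0.3, -1.3]
opening: 0.0451
grip_force: 25.0
```

>>> servo_tool([
  {"x": 0, "y": 0, "z": 0.006, "twist": 0, "gripper": 0},
  {"x": 0, "y": 0, "z": 0.012, "twist": 0, "gripper": 0},
  {"x": 0, "y": 0, "z": 0.017, "twist": 0, "gripper": 0},
  {"x": 0, "y": 0, "z": 0.019, "twist": 0, "gripper": 0},
  {"x": 0, "y": 0, "z": 0.019, "twist": 0, "gripper": 0},
])

```text
clock: 25.5
tcp_pos: [0.5864, 0.003, 0.0415]
eef_rot: [-180.0, -0.1, 94.9]
wrist_force: [-3.8, 0.1, 6.5]
opening: 0.0453
grip_force: 25.0
```

Contact at the seated depth again. Release, retreat up and back, and inspect.

>>> servo_tool([
  {"x": 0, "y": 0, "z": 0, "twist": 0, "gripper": 0.75},
  {"x": 0, "y": 0, "z": 0, "twist": 0, "gripper": 0.75},
  {"x": 0, "y": 0, "z": 0, "twist": 0, "gripper": 0.75},
  {"x": 0, "y": 0, "z": 0, "twist": 0, "gripper": 0.75},
])

```text
clock: 25.83
tcp_pos: [0.5867, 0.003, 0.0406]
eef_rot: [180.0, 0.0, 94.9]
wrist_force: [0.1, -0.1, 0.1]
opening: 0.0684
grip_force: 0.0
```

>>> servo_tool([
  {"x": 0, "y": 0, "z": -0.03, "twist": 0, "gripper": 0.75},
  {"x": 0, "y": 0, "z": -0.08, "twist": 0, "gripper": 0.75},
  {"x": 0, "y": 0, "z": -0.15, "twist": 0, "gripper": 0.75},
  {"x": 0, "y": 0, "z": -0.23, "twist": 0, "gripper": 0.75},
  {"x": 0, "y": 0, "z": -0.31, "twist": 0, "gripper": 0.75},
])

```text
clock: 26.25
tcp_pos: [0.5859, 0.0028, 0.1967]
eef_rot: [-179.9, 0.0, 94.9]
wrist_force: [0.9, 0.6, 0.7]
opening: 0.0686
grip_force: 0.0
```

>>> servo_tool([
  {"x": -0.35, "y": -0.08, "z": -0.1, "twist": 0, "gripper": 1},
  {"x": -0.35, "y": -0.08, "z": -0.1, "twist": 0, "gripper": 1},
  {"x": -0.35, "y": -0.08, "z": -0.1, "twist": 0, "gripper": 1},
  {"x": -0.35, "y": -0.08, "z": -0.1, "twist": 0, "gripper": 1},
  {"x": -0.35, "y": -0.08, "z": -0.1, "twist": 0, "gripper": 1},
])

```text
clock: 26.67
tcp_pos: [0.5605, -0.181, 0.2477]
eef_rot: [179.9, 0.2, 94.6]
wrist_force: [0.2, -0.1, 1.1]
opening: 0.0922
grip_force: 0.0
```

>>> servo_tool([
  {"x": 0, "y": 0, "z": 0, "twist": 0, "gripper": 1},
  {"x": 0, "y": 0, "z": 0, "twist": 0, "gripper": 1},
  {"x": 0, "y": 0, "z": 0, "twist": 0, "gripper": 1},
  {"x": 0, "y": 0, "z": 0, "twist": 0, "gripper": 1},
])

```text
clock: 27.0
tcp_pos: [0.562, -0.1726, 0.2448]
eef_rot: [-179.9, -0.1, 95.1]
wrist_force: [-0.9, -0.3, -0.1]
opening: 0.0918
grip_force: 0.0
```

```bash
python3 - <<'E'
from h import *
from cell import env
import cv2
s=env.capture("scene");w,_=wrist(env);a=s["pixels"][130:300,70:410,::-1]
cv2.imwrite("pics/end.png",np.vstack([cv2.resize(a,(600,300)),cv2.resize(w["pixels"][:,:,::-1],(600,300))[:, :]]))
for k in(2,1,0,-1,-2):
    P=np.array([.5863-.0065*k,.0025+.0715*k,.058])
    print(k,circ(w,P,.0225,6),circ(s,P,.0225,6), proj(w,P).round())
E
```

```text
2 [0.     0.5793 0.1515 0.0235] [5.56634e+01 5.74300e-01 1.45500e-01 2.15000e-02] [[ 330. -249.]]
1 [0.     0.5858 0.08   0.0235] [3.90547e+01 5.79800e-01 7.40000e-02 2.15000e-02] [[ 326. -126.]]
0 [0.     0.5923 0.0085 0.0235] [5.52619e+01 5.86300e-01 2.50000e-03 2.15000e-02] [[323. -20.]]
-1 [ 2.091601e+02  5.898000e-01 -7.100000e-02  2.150000e-02] [ 6.61312e+01  5.93800e-01 -7.20000e-02  2.15000e-02] [[320.  72.]]
-2 [ 2.043602e+02  5.973000e-01 -1.385000e-01  2.150000e-02] [ 6.55242e+01  6.02300e-01 -1.40500e-01  2.15000e-02] [[317. 154.]]
```

View pics/end.png

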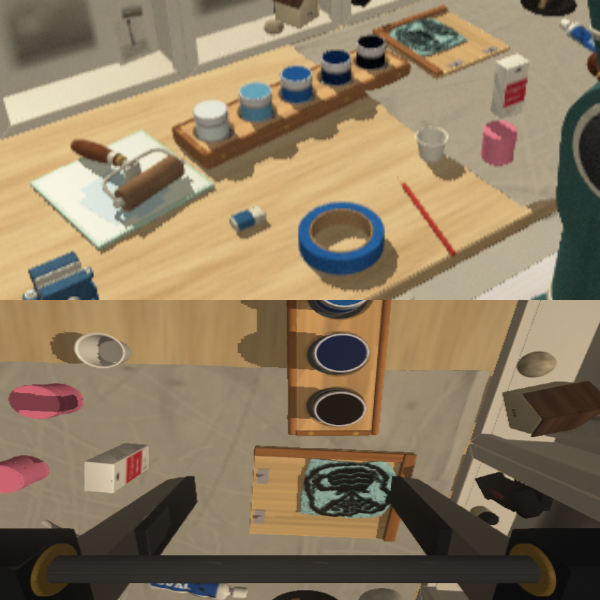

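The end picture shows all five tins upright in the wells, palest next to the slab at (211,120) through to black next to the board at (372,50). The lids are level, and the cup, carton and eraser are where they were.

```bash
python3 -c "
from cell import env
print(env.finish_job())"
```

```text
the job is handed in; nothing more can be done
None
```

The five blue tins stand upright in the rack wells, lightest next to the inking slab and darkest by the registration board. The cup, carton and eraser are where they were, and the job was handed in after about 27 s of robot time.

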